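Cock the inertia apparatus and hold it ready

ROBOT

A 6-joint arm with a two-finger parallel gripper is mounted at the origin on the work surface. World frame = base frame: x ahead of the robot, y to its left, z up, the work surface at z = 0. Lengths are in mm, angles in rad, forces in N, time in s.
With the tool pointing down it reaches from about 400 to 825 mm from the base axis. Payload 7 kg.
Tool frame: the origin (TCP) lies at the very end of the fingers, on their centre line; the grasp point (between the pads) lies 19 mm behind it; z points along the fingers, y is the line along which they close (so a half turn about z gives the same grasp; the last joint's range is limited). The gripper opens to 88 mm and grips with 3 to 60 N. Pads are 19 mm wide; open, the fingers measure 130 mm over their backs; the gripper's body (78 mm by 193 mm) begins 47 mm behind the grasp point.
Start: joints at [-0.99, 0.359, 0.012, 0, -1.224, -0.288], TCP at [194.802, -646.257, 226.561] pointing down, gripper open.
Joint ranges: [-3.07, 3.07], [-1.43, 2.12], [-1.02, 1.25], [-3.03, 1.67], [-3.05, -0], [-3.03, 3.03]. Speed limits (rad/s): [2.39, 2.39, 3.01, 3.14, 3.14, 3.14].

INTERFACE

Orientations are given as a unit quaternion [x, y, z, w].
In Python, from plant import bot gives the robot as it stands. Calls block until the motion is done:
- bot.move_ptp(position, orientation): joint-space move of the TCP to a pose.
- bot.line_to(position, velocity=150, ori=None): straight line of the TCP; ori=None keeps the orientation; velocity is the mean speed in mm/s.
- bot.move_joints(angles): joint-space move.
- bot.move_gripper(opening, force=None): finger opening in mm; force is the grip in N (None keeps the last); returns when the fingers have stopped.
- bot.pause(seconds).
- bot.solve_ik(position, orientation): joint angles nearest the present ones, or None.
- bot.read_state(): the state.
- bot.camera(name): name is "side" or "top"; returns the picture (384x512x3 uint8, red, green, blue); there is no depth.
- bot.get_calibration(name): a dict with "fx", "fy", "cx", "cy" (pixels), "view" (4x4, takes a point from world to camera coordinates). Camera axes: x right, y up, looking along -z (the intrinsics and any distortion apply to the point x, -y, -z); pixel columns grow to the right and rows downward; lengths in mm; the calibration is good to about 2 mm. A picture is of the moment at which its call begins. get_calibration takes no time and is no camera call.
A pose or a line that the arm cannot do raises bot.Unreachable and nothing moves.
- bot.close_job(): hands the job in; it is judged then, once.
The state is a dict: "t": time; "joint_pos": joint angles; "qvel": joint speeds; "tau": joint torques, N m; "tcp_pos": TCP position; "eef_rot": TCP orientation; "contact_force": force on the tool from outside, world axes, zero at the start; "moment": the same for the moment, N m; "width": finger opening in mm; "finger_force": force on a finger pad.
Only numpy, scipy, OpenCV 4.12 (cv2) and the standard library are available. Lean on these libraries where they do the work, as an engineer would, in place of code of your own. Each camera call takes 0.05 s, during which the arm holds its last target. There are 200 camera calls.

TASK

Get the inertia demonstration ready to fire: set the largest of the three brass masses down (do not drop it) upright on the card, centred over the pillar, and let go of it. Then draw the spring striker back by its upright handle until its pointer is level with the brass index on the scale, and finish still holding it there against the spring: do not let it go. Leave the card lying level and centred on the pillar, the index where it is set, and everything else on the bench in its place.

Things in the scene. Friction and masses are not known exactly. Their poses are not given: they have to be found in the camera images.
- apparatus: Inertia apparatus, a heavy cast-iron base 320 x 110 x 18 mm that stays put. Origin on the bench, midway across; the base reaches from x = -150 to +170 mm. Its x axis points along the striker towards the pillar, y across, z up. At x = +120 mm stands the steel pillar. The aluminium spring barrel (x -75 to +45, 32 mm wide, top 118 mm above the bench) carries the striker rod; a white scale plate runs along its +y side at y 16 to 36 mm.
- pillar_top (a point): Centre of the flat top of the pillar, 40 mm in diameter, 100 mm above the bench; the card lies on it. Axes as the apparatus.
- card: Loose grey plastic card 70 x 70 x 4 mm, 25 g, lying level on the pillar, centred on it to about 2 mm, its sides along the apparatus. Origin at the centre of its underside, 100 mm above the bench; its top is at 104 mm. The resting striker's nose stops about 5 mm short of its edge. It tips if loaded much off the pillar.
- striker: The spring striker: a 10 mm rod through the barrel with an upright handle at its rear end. Origin on the handle's axis at the height of the rod's centre line, 102 mm above the bench; at rest it lies at x = -115 mm of the apparatus. Axes as the apparatus; it is drawn along -x, up to 65 mm. The spring pulls it back to rest with 120 N per m of draw (4 to 6 N at the index), enough to drag a compliant arm forward by a few mm; if let go it shoots forward and strikes the card.
- handle (a point): Grip point of the striker's upright black handle, a plain round post 16 mm in diameter, on its axis, 34 mm above the rod's centre line (136 mm above the bench). The post is free from 113 to 160 mm above the bench, and 32 mm clear of the barrel's rear face at rest.
- pointer (a point): Tip of the striker's dark pointer, a blade 3 mm thick standing out over the barrel towards the scale, 122 mm above the bench. It moves with the striker, and lies 145 mm ahead (+x) of the handle's axis and 23 mm to +y.
- index: Brass index, a clip 12 x 12 x 16 mm with a 3 mm thick tongue, set at 30 to 50 mm from the resting pointer on the outer edge of the scale plate. Origin at the inner end of the tongue, at the pointer's height; axes as the apparatus. The pointer is level with it when the pointer's x in the index's frame is zero. It slides if pushed with more than 4 N.
- mass_large: The largest brass mass: plain cylinder 40 mm in diameter and 46 mm high, with a knob 16 mm wide and 14 mm high on top; about 500 g. Origin at the centre of its underside.
- mass_medium: Brass mass 30 mm in diameter, 34 mm high, knob 14 mm high on top. Origin at the centre of its underside. To be left alone.
- mass_small: Brass mass 24 mm in diameter, 26 mm high, knob 14 mm high on top. Origin at the centre of its underside. To be left alone.
- plumb_bob: Nickel-plated plumb bob lying on its side, 92 mm long, 28 mm in diameter, pointed end to its -x. Origin on the bench below it, 60 mm from the point. To be left alone.
- tongs: Walnut-handled steel tongs lying flat, 210 mm long, about 65 mm wide, 12 mm high, handles to -x. Origin on the bench near the middle. To be left alone.
- dish: Grey enamel dish, 120 mm across, 32 mm high. Origin at the centre of its underside. To be left alone.
- stopwatch: Round stopwatch 50 mm across, 14 mm thick, lying flat. Origin at the centre of its underside. To be left alone.
Things that resemble listed ones, but are neither listed nor needed, are in the scene too. Leave any black look-alike of the mass_large alone. What is shaped like the card but red is not meant.

How it is judged:
By the outcome, as a careful person would: the job done as asked, in the order asked, and still so for the second after the job is handed in, while the arm keeps its last pose, push and grip.
It also fails if it takes over 51 s, if anything falls off the work surface, if the arm or the gripper's body presses on something with over 40 N, if the wrist force passes 120 N, or if a joint passes its speed limit or range.

## Working session

There is one attempt and no reset: what is moved stays moved. The work goes in short steps, each a Python script; the robot and the scene stay as the last script left them, time stands still between calls to the robot, and variables do not carry over. Pictures are saved under pics/ and viewed, at most 10 in all, crops included, and the job is handed in when it is done.

```bash
ls; mkdir -p pics
python3 - <<'E'
from plant import bot
import cv2
for n in ("top","side"):
    im=bot.camera(n); cv2.imwrite(f"pics/{n}0.png",im[:,:,::-1])
    c=bot.get_calibration(n); print(n,c)
s=bot.read_state();print(s)
E
```

```text
pics
top {'fx': 446.6125313739193, 'fy': 446.6125313739193, 'cx': 264.73158361755924, 'cy': 191.32292644426056, 'view': array([[-2.27649125e-02, -9.99722491e-01,  6.05799044e-03,
         5.83210773e+01],
       [ 9.93250453e-01, -2.19273524e-02,  1.13897887e-01,
        -5.52885025e+02],
       [-1.13733443e-01,  8.60997718e-03,  9.93473992e-01,
        -1.37472872e+03],
       [ 0.00000000e+00,  0.00000000e+00,  0.00000000e+00,
         1.00000000e+00]])}
side {'fx': 411.6113236998238, 'fy': 411.6113236998238, 'cx': 262.21909382372553, 'cy': 193.13788964073623, 'view': array([[ 7.02647977e-01, -7.11437672e-01,  1.19272046e-02,
        -3.60261312e+02],
       [ 3.39828733e-01,  3.50263141e-01,  8.72829974e-01,
        -2.94096017e+02],
       [-6.25141785e-01, -6.09239009e-01,  4.87878651e-01,
        -8.00473328e+02],
       [ 0.00000000e+00,  0.00000000e+00,  0.00000000e+00,
         1.00000000e+00]])}
{'t': 0.1, 'joint_pos': array([-9.89882744e-01,  3.59316235e-01,  1.12009465e-02, -3.27546455e-04,
       -1.22410565e+00, -2.88117043e-01]), 'qvel': array([ 0.00041801, -0.00204785,  0.00255286, -0.00083532,  0.00063859,
       -0.00034441]), 'tau': array([-2.03228039e-03, -5.84163094e+01,  2.93750238e+01,  7.01557025e+00,
        1.01719241e-02, -5.94124822e-05]), 'tcp_pos': array([ 194.70230756, -645.87283984,  225.7342902 ]), 'eef_rot': array([-1.45820684e-01,  9.89310769e-01,  7.10939368e-04, -1.60180166e-04]), 'contact_force': array([-0.13206798,  0.04921089, -0.67424421]), 'moment': array([ 0.00797063, -0.04882722,  0.04566277]), 'finger_force': 0.0, 'width': 87.77686394014955}
```

View pics/top0.png

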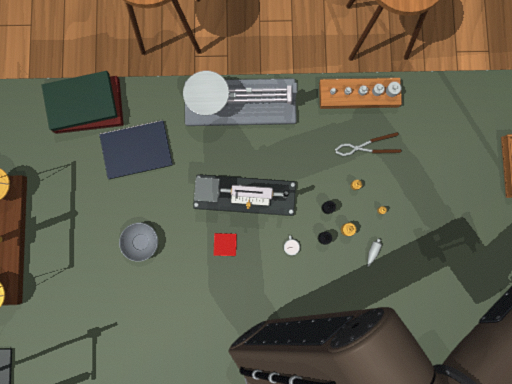

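View pics/side0.png

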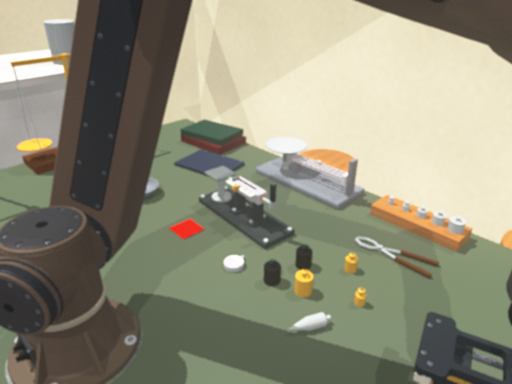

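Top view: apparatus around (245,195), with the card at (207,189), the handle near (285,193) and the index near (248,204). The large mass is at (349,229), with black look-alikes at (328,207) and (325,238). The side view shows the same layout. Next I'll look closer at the apparatus.

```bash
cat > h.py <<'E'
import numpy as np, cv2
from plant import bot
def ray(n,u,v):
    c=bot.get_calibration(n);V=c["view"];R=V[:3,:3];o=-R.T@V[:3,3]
    d=R.T@np.array([(u-c["cx"])/c["fx"],-(v-c["cy"])/c["fy"],-1.]);return o,d
def onz(n,u,v,z):
    o,d=ray(n,u,v);return (o+d*(z-o[2])/d[2])
def proj(n,p):
    c=bot.get_calibration(n);V=c["view"];q=V[:3,:3]@np.asarray(p,float)+V[:3,3]
    return np.array([c["cx"]+c["fx"]*q[0]/-q[2],c["cy"]-c["fy"]*q[1]/-q[2]])
def tri(uv1,uv2,n1="top",n2="side"):
    o1,d1=ray(n1,*uv1);o2,d2=ray(n2,*uv2)
    s=np.linalg.lstsq(np.c_[d1,-d2],o2-o1,rcond=None)[0]
    a=o1+s[0]*d1;b=o2+s[1]*d2;return (a+b)/2,np.linalg.norm(a-b)
def crop(im,x,y,w,h,k,f):
    cv2.imwrite(f,cv2.resize(im[y:y+h,x:x+w,::-1],None,fx=k,fy=k,interpolation=cv2.INTER_CUBIC))
E
python3 - <<'E'
from h import *
t=np.mean([bot.camera("top").astype(float) for _ in range(4)],0).astype(np.uint8)
s=np.mean([bot.camera("side").astype(float) for _ in range(4)],0).astype(np.uint8)
np.savez("im.npz",t=t,s=s)
crop(t,185,165,125,60,6,"pics/tc.png"); crop(s,190,150,130,100,6,"pics/sc.png")
for n,im,z in(("top",t,23),("side",s,0)):
    hsv=cv2.cvtColor(im,cv2.COLOR_RGB2HSV)
    m=cv2.inRange(hsv,(15,150,120),(32,255,255))
    k,l,st,ce=cv2.connectedComponentsWithStats(m)
    for i in range(1,k):
        if st[i,4]>4: print(n,st[i],ce[i],onz(n,*ce[i],z))
E
```

```text
top [  0 169   9  14  94] [  3.40425532 176.70212766] [619.8992551  872.47648807  23.        ]
top [351 180  11  10  76] [355.97368421 184.36842105] [ 570.85228543 -244.48324035   23.        ]
top [  0 184   9  16  99] [  3.19191919 190.09090909] [577.15545147 871.2810519   23.        ]
top [246 202   4   7  17] [247.82352941 204.88235294] [513.13558708 100.1635402   23.        ]
top [378 207   8   7  46] [381.63043478 209.89130435] [ 487.87344664 -321.83249125   23.        ]
top [341 223  15  13 144] [348.27777778 229.08333333] [ 429.89087126 -213.76696269   23.        ]
top [  0 283   5  12  35] [  1.62857143 289.57142857] [268.51364931 862.605168    23.        ]
top [  0 296   5  10  22] [  1.63636364 300.        ] [237.03201044 861.19536652  23.        ]
side [ 12  54  58  22 194] [47.27319588 60.86597938] [ 973.26384164 2693.53096367    0.        ]
side [ 39 139  12  10  89] [ 44.2247191  142.91011236] [ 347.55694382 1087.92214956    0.        ]
side [ 18 140  22  11 179] [ 28.84357542 145.69273743] [ 292.3727255  1100.11924013    0.        ]
side [337 164  10   6  23] [342.2173913  166.47826087] [1042.82649395  108.69645006    0.        ]
side [233 186   5   4  14] [235.  187.5] [649.91425    262.53533958   0.        ]
side [374 197  89  44 595] [413.3697479  217.23529412] [ 904.75804442 -241.86321146    0.        ]
side [428 213   4   3   8] [429.75 214.  ] [ 957.24727735 -267.8934347     0.        ]
side [502 231  10  17  98] [507.47959184 239.54081633] [ 983.79645653 -476.91347209    0.        ]
side [345 254  12  19 179] [350.58100559 263.10614525] [ 591.1039908  -232.82413322    0.        ]
side [295 269  18  28 404] [303.28465347 282.23514851] [ 452.18296924 -195.02152511    0.        ]
side [355 289  11  17 147] [359.70748299 297.3877551 ] [ 503.61881947 -316.16176384    0.        ]
side [448 376  24   8  79] [458.13924051 379.96202532] [ 450.03515188 -558.17260166    0.        ]
```

View pics/tc.png

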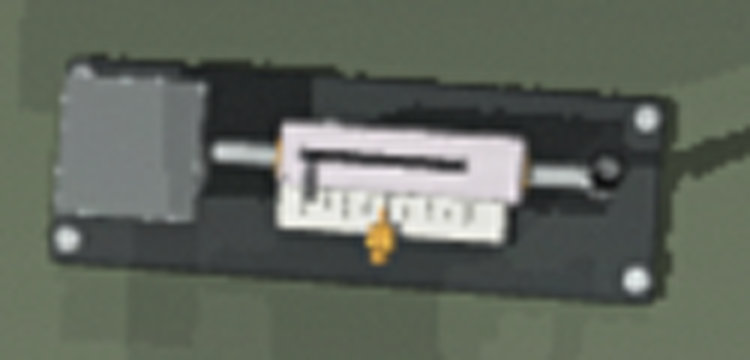

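View pics/sc.png

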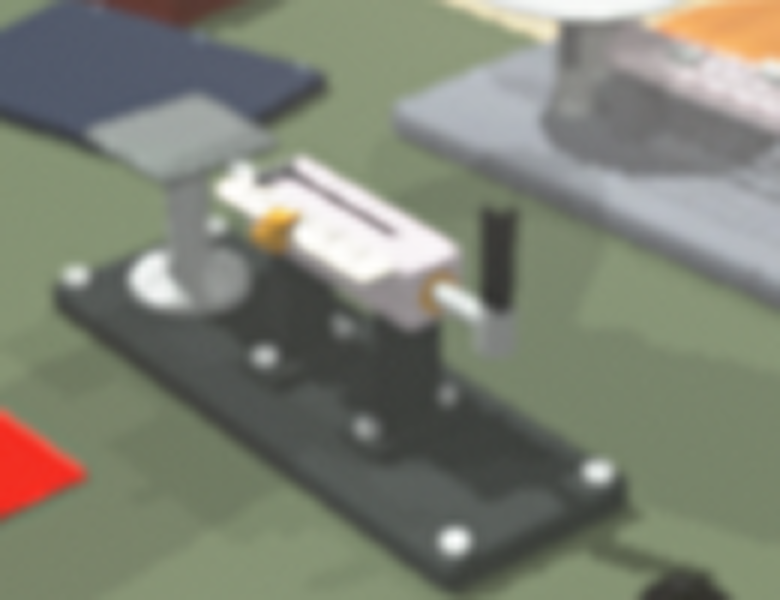

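Top crop: the card's centre is at crop (132,150) and the pointer tip is at about (311,200). The index tongue is at (382,207) and the handle top at (605,172). Next I'll turn these into positions.

Run:
```python
from h import *
d=np.load("im.npz");t,s=d["t"],d["s"]
np.set_printoptions(precision=1,suppress=True)
print("mass tri",tri((348.28,229.08),(303.28,282.24)), onz("top",348.28,229.08,28),onz("side",303.28,282.24,28))
f=lambda x,y,z:onz("top",185+(x+.5)/6-.5,165+(y+.5)/6-.5,z)
g=lambda x,y,z:onz("side",190+(x+.5)/6-.5,150+(y+.5)/6-.5,z)
# base outline
ht=cv2.cvtColor(t,cv2.COLOR_RGB2HSV)
sub=t[165:225,185:310].astype(int)
m=np.zeros(t.shape[:2],np.uint8); green=(t[...,1].astype(int)-t[...,2])
m[165:225,185:310]=(green[165:225,185:310]<12)*255
m=cv2.morphologyEx(m,cv2.MORPH_OPEN,np.ones((3,3),np.uint8))
m=cv2.morphologyEx(m,cv2.MORPH_CLOSE,np.ones((7,7),np.uint8))
k,l,st,ce=cv2.connectedComponentsWithStats(m);i=1+st[1:,4].argmax();print(st[i])
c=cv2.findContours((l==i).astype(np.uint8),0,1)[0][0]
b=cv2.boxPoints(cv2.minAreaRect(c));W=np.array([onz("top",*p,18) for p in b]);print("base corners\n",W,"ctr",W.mean(0),[np.linalg.norm(W[i]-W[i-1]) for i in range(4)])
print("card top",f(132,150,104)); C=[f(72,80,104),f(207,85,104),f(195,220,104),f(57,215,104)];print(np.array(C),np.mean(C,0))
print("card side",np.array([g(88,132,104),g(195,95,104),g(275,137,104),g(160,180,104)]),np.mean([g(88,132,104),g(195,95,104),g(275,137,104),g(160,180,104)],0))
print("handle top",f(605,170,160),"side",g(500,210,160))
print("rod front",f(245,153,102),"rear",f(560,176,102))
print("pointer",f(311,195,122),"index",f(382,205,122))
B=[f(282,122,118),f(527,138,118),f(520,204,118),f(277,185,118)];print("barrel",np.array(B))
```

```text
mass tri (array([ 429.4, -212.8,   25.4]), np.float64(1.361001551072715)) [ 429.8 -212.8   28. ] [ 426.4 -214.2   28. ]
[ 193  174  104   42 3568]
base corners
 [[506.5 275.   18. ]
 [620.5 266.   18. ]
 [588.9 -57.   18. ]
 [475.3 -45.   18. ]] ctr [547.8 109.8  18. ] [np.float64(321.5435951834982), np.float64(114.26736508611243), np.float64(324.5108395402604), np.float64(114.18677711507536)]
card top [554.8 219.9 104. ]
[[590.6 249.5 104. ]
 [586.6 182.3 104. ]
 [519.2 189.  104. ]
 [523.2 257.3 104. ]] [554.9 219.5 104. ]
card side [[523.7 256.8 104. ]
 [590.1 252.6 104. ]
 [587.1 187.9 104. ]
 [516.  191.6 104. ]] [554.2 222.2 104. ]
handle top [533.4 -12.  160. ] side [533.8 -14.8 160. ]
rod front [552.3 163.9 102. ] rear [537.3   7.3 102. ]
pointer [528.5 130.3 122. ] index [522.8  95.6 122. ]
barrel [[565.4 144.2 118. ]
 [554.8  23.7 118. ]
 [522.2  27.9 118. ]
 [534.2 147.1 118. ]]
```

```bash
cat >> h.py <<'E'
from scipy.spatial.transform import Rotation as Ro
a=np.array([.0905,.9959,0]);a/=np.linalg.norm(a);b=np.array([-a[1],a[0],0])  # apparatus x,y
def down(y): return Ro.from_matrix(np.c_[np.cross(y,[0,0,-1]),y,[0,0,-1]]).as_quat()
Q=min((down(b),down(-b)),key=lambda q:abs((lambda j:9 if j is None else j[5])(bot.solve_ik([480,0,300],q))))
def st(m=""):
    s=bot.read_state();print(m,"t%.2f"%s["t"],s["tcp_pos"].round(1),"F",s["contact_force"].round(1),"w%.1f"%s["width"],"ff%.1f"%s["finger_force"]);return s
E
python3 - <<'E'
from h import *
x,y=429,-213
print(Q,bot.solve_ik([554,220,126],Q),bot.solve_ik([530,-50,120],Q))
bot.move_ptp([x,y,130],Q);st("above")
bot.move_gripper(64,30)
bot.line_to([x,y,23],120);st("down")
bot.move_gripper(30,30);st("grip")
bot.line_to([x,y,200],200);st("lift")
bot.move_ptp([554.5,220,200],Q);st("over")
for n in("top","side"): cv2.imwrite(f"pics/{n}1.png",bot.camera(n)[:,:,::-1])
im=cv2.imread("pics/side1.png");tp=cv2.imread("pics/top1.png")
cv2.imwrite("pics/c1.png",np.hstack([cv2.resize(im[90:230,150:290],(400,400)),cv2.resize(tp[130:230,150:250],(400,400))]))
E
```

```text
[-0.67435166  0.73841035  0.          0.        ] [ 0.7056091   0.31334194 -0.30057143  0.         -0.95688296 -0.79623277] [ 0.27451438  0.22276322 -0.44614964  0.         -0.90188346 -0.36513805]
above t2.33 [ 429.2 -213.6  130.2] F [ 0.6 -0.3  0.4] w87.9 ff0.0
down t4.02 [ 429.5 -213.    23.5] F [0.1 0.2 0.4] w63.9 ff0.0
grip t4.55 [ 428.4 -213.    23.2] F [-4.   2.4  6.4] w39.3 ff30.0
lift t5.58 [ 428.1 -212.7  198.6] F [ 0.2 -0.  -4. ] w38.5 ff30.0
over t7.23 [554.5 218.9 200. ] F [-0.1 -0.6 -4.7] w39.6 ff30.0
```

View pics/c1.png

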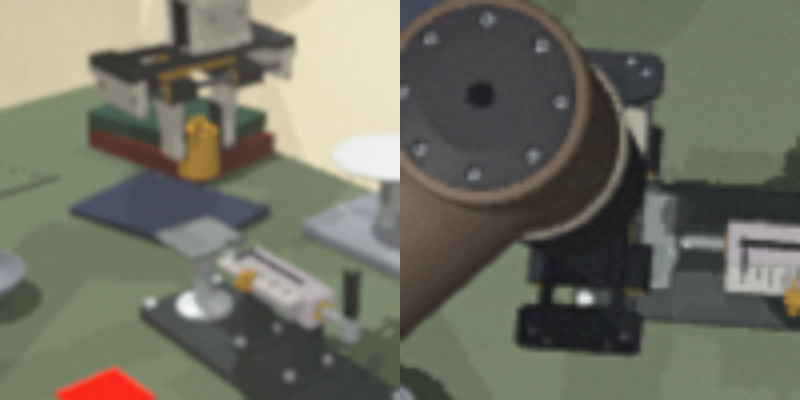

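The mass is held upright in the side view, at about full-image (220,142) above the card. I'll check how it sits in the grip from that centroid, then lower it.

Run:
```python
from h import *
im=cv2.imread("pics/side1.png")
m=cv2.inRange(cv2.cvtColor(im,cv2.COLOR_BGR2HSV),(15,150,100),(32,255,255));m[:,:150]=0;m[160:]=0;m[:,290:]=0
m[:125]=0
k,l,stt,ce=cv2.connectedComponentsWithStats(m);i=1+stt[1:,4].argmax();print(stt[i],ce[i])
b0=np.array([554.5,219,177])
for off in (-20,0,20):
    print(off,proj("side",b0+[0,0,0]+off*a)[0].round(1),proj("side",b0+[0,0,25]+off*a).round(1))
# brass silhouette slant: row-wise centre
for r in range(stt[i,1],stt[i,1]+stt[i,3],3):
    c=np.where(l[r]==i)[0];print(r,c.min(),c.max())
```

```text
[212 132  14  21 211] [219.87203791 142.65876777]
-20 223.4 [223.1 143.9]
0 219.4 [219.  141.8]
20 215.4 [215.1 139.8]
132 217 221
135 216 225
138 216 225
141 216 225
144 216 225
147 213 225
150 213 225
```

Run:
```python
from h import *
X,Y=554.5,220.8
bot.line_to([X,Y,132],100); s=st("pre")
f0=s["contact_force"][2];z=130
while z>122:
    bot.line_to([X,Y,z],15)
    f=bot.read_state()["contact_force"][2]
    if f-f0>2.5: break
    z-=.7
st("touch %.1f"%z)
bot.move_gripper(44);st("open1")
bot.move_gripper(62);st("open")
bot.line_to([X,Y,215],150);st("up")
# move toward above the handle
h=np.array([533.5,-13,0])
bot.move_ptp(h+[0,0,240],Q);st("over handle")
for n in("top","side"): cv2.imwrite(f"pics/{n}2.png",bot.camera(n)[:,:,::-1])
im=cv2.imread("pics/side2.png");tp=cv2.imread("pics/top2.png")
cv2.imwrite("pics/c2.png",np.hstack([cv2.resize(im[110:230,180:320],(400,343)),cv2.resize(tp[140:260,180:320],(400,343))]))
```

```text
pre t8.17 [555.  221.  132.6] F [ 0.2  0.  -3.4] w38.9 ff30.0
touch 126.5 t9.70 [554.6 220.9 127.3] F [-3.5  0.   4.4] w39.4 ff30.0
open1 t10.07 [554.6 220.8 126.4] F [-0.2 -0.1 -0.8] w43.6 ff0.0
open t10.64 [554.5 220.8 126.5] F [-0.4  0.2 -0.6] w62.2 ff0.0
up t11.38 [553.9 220.6 214.1] F [-0.7 -1.  -0.8] w62.3 ff0.0
over handle t12.32 [533.6 -12.8 239.6] F [-1.3  0.3 -0.3] w61.8 ff0.0
```

View pics/c2.png

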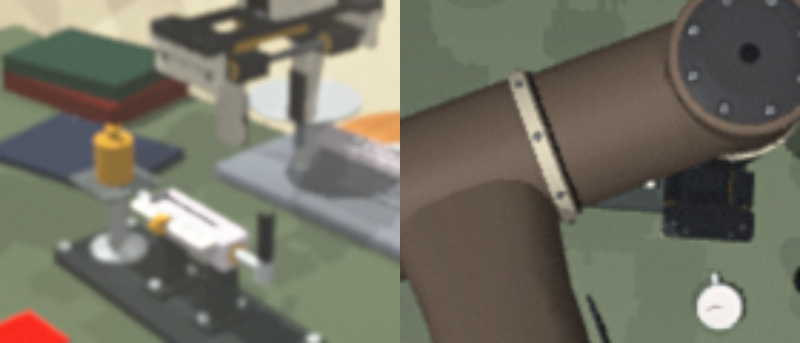

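The mass stands upright on the level card in the side view, at crop (115,155). The arm now hides the apparatus from the top camera, so I'll measure the pointer-to-index distance sub-pixel from the first top image.

Run:
```python
from h import *
t=np.load("im.npz")["t"]
O=np.array([533.5,-13,0])+115*a   # apparatus origin
xs=np.arange(-60,60,.5);ys=np.arange(-5,50,.5)
def rect(z):
    P=np.array([[proj("top",O+x*a+y*b+[0,0,z]) for x in xs] for y in ys],np.float32)
    return cv2.remap(t,P,None,cv2.INTER_LINEAR)
r=rect(122)
cv2.imwrite("pics/r.png",cv2.resize(r[::-1,::-1,::-1],None,fx=3,fy=3))
g=r.min(2).astype(float)
sat=(r[...,0].astype(float)-r[...,2])
for y0 in range(4,26,3):
    i=(ys>=y0)&(ys<y0+3);p=g[i].mean(0);k=(xs>15)&(xs<45)
    w=np.clip(np.percentile(p[k],70)-p,0,None)*k
    c=xs[w.argmax()];w=w*(abs(xs-c)<5);print("ptr",y0,c,((w*xs).sum()/w.sum()).round(2),w.max().round())
for y0 in range(16,46,3):
    i=(ys>=y0)&(ys<y0+3);p=np.clip(sat[i].mean(0)-30,0,None);k=abs(xs+5)<25
    print("idx",y0,((p*xs*k).sum()/max((p*k).sum(),1e-9)).round(2),p.max().round())
```

```text
Traceback (most recent call last):
  File "h.py", line 9, in proj
    c=bot.get_calibration(n);V=c["view"];q=V[:3,:3]@np.asarray(p,float)+V[:3,3]
ValueError: time passes only in moves, steps and waits
```

```bash
sed -i 's/bot.get_calibration(n)/cal(n)/g' h.py; sed -i '2a import functools\ncal=functools.lru_cache(lambda n:bot.get_calibration(n))' h.py
cat > m.py <<'E'
from h import *
t=np.load("im.npz")["t"]
O=np.array([533.5,-13,0])+115*a
xs=np.arange(-60,60,.5);ys=np.arange(-5,50,.5)
P=np.array([[proj("top",O+x*a+y*b+[0,0,122]) for x in xs] for y in ys],np.float32)
r=cv2.remap(t,P,None,cv2.INTER_LINEAR)
cv2.imwrite("pics/r.png",cv2.resize(r[:,::-1,::-1],None,fx=3,fy=3))
g=r.min(2).astype(float)
sat=(r[...,0].astype(float)-r[...,2])
for y0 in range(4,26,3):
    i=(ys>=y0)&(ys<y0+3);p=g[i].mean(0);k=(xs>15)&(xs<45)
    w=np.clip(np.percentile(p[k],70)-p,0,None)*k
    c=xs[w.argmax()];w=w*(abs(xs-c)<5);print("ptr",y0,c,((w*xs).sum()/w.sum()).round(2),w.max().round())
for y0 in range(16,46,3):
    i=(ys>=y0)&(ys<y0+3);p=np.clip(sat[i].mean(0)-30,0,None);k=abs(xs+5)<25
    print("idx",y0,((p*xs*k).sum()/max((p*k).sum(),1e-9)).round(2),p.max().round())
E
python3 m.py
```

```text
ptr 4 29.0 28.5 106.0
ptr 7 29.0 28.58 116.0
ptr 10 29.0 28.49 114.0
ptr 13 44.5 43.48 102.0
ptr 16 44.5 43.34 118.0
ptr 19 44.5 43.26 115.0
ptr 22 44.5 43.2 114.0
ptr 25 44.5 43.16 117.0
idx 16 0.0 0.0
idx 19 0.0 0.0
idx 22 -7.86 39.0
idx 25 -8.14 58.0
idx 28 -8.19 74.0
idx 31 -7.96 105.0
idx 34 -7.93 115.0
idx 37 -7.85 113.0
idx 40 -8.26 92.0
idx 43 -7.91 93.0
```

View pics/r.png

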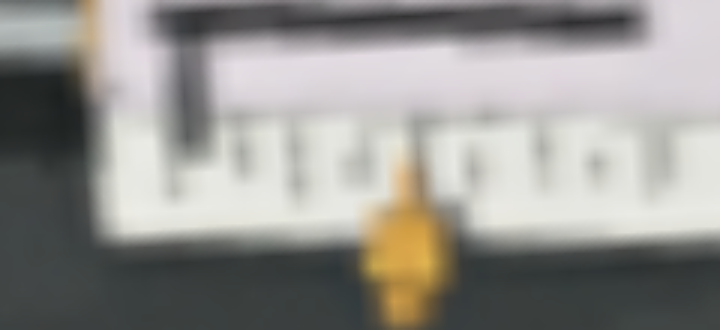

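Pointer is at apparatus x ≈ 28.5 and index at ≈ -8.0, so the draw is about 36.5 mm. Now I'll grip the handle and draw it.

Run:
```python
from h import *
h=np.array([533.5,-13,118.])
im0=bot.camera("side");np.save("rest.npy",im0)
bot.line_to(h,120);st("down")
bot.move_gripper(5,50);bot.pause(.2)
p0=np.mean([bot.read_state()["tcp_pos"] for _ in range(5)],0);st("grip");print(p0)
np.save("p0.npy",p0)
D=36.5;cmd=h-30*a
bot.line_to(cmd,40);bot.pause(.2)
for k in range(3):
    s=st();dr=(p0-s["tcp_pos"])@a;print("draw",dr)
    if abs(D-dr)<.4: break
    cmd=cmd-(D-dr)*a; bot.line_to(cmd,20);bot.pause(.3)
np.save("cmd.npy",cmd)
im=np.mean([bot.camera("side").astype(float) for _ in range(3)],0).astype(np.uint8);np.save("drawn.npy",im)
crop(im,205,140,100,75,8,"pics/d.png")
```

```text
down t13.63 [534.  -12.8 118.7] F [ 0.4 -0.3  0.7] w61.6 ff0.0
grip t14.65 [533.4 -13.  118. ] F [-1.3  0.1  1. ] w15.0 ff50.0
[533.35044542 -13.01910042 117.99555018]
 t15.75 [530.6 -43.  118. ] F [-4.   3.8  3.5] w15.1 ff50.0
draw 30.15583407343909
 t16.52 [530.  -49.2 118. ] F [-4.6  5.6  4. ] w15.1 ff50.0
draw 36.3594074152733
```

View pics/d.png

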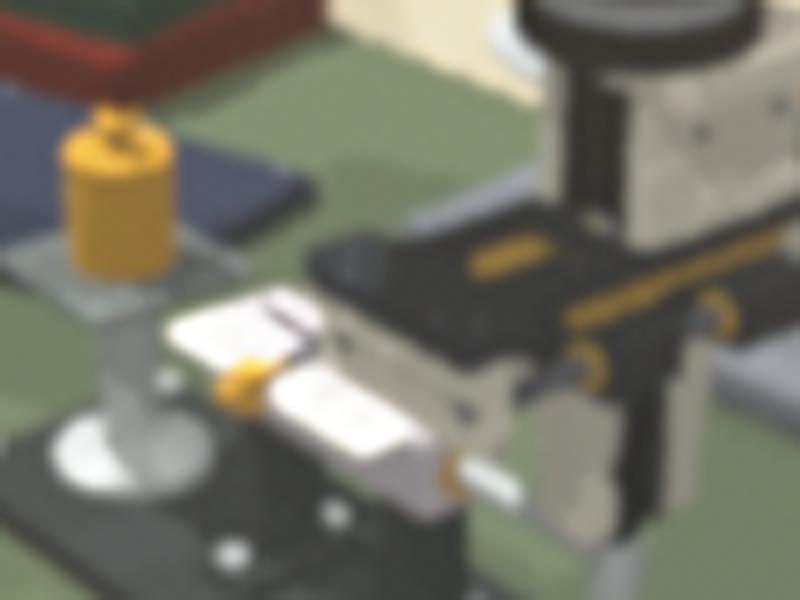

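The pointer's dark blade, at about crop (300,350), runs straight into the brass tongue at about (268,372), and the mass is centred on the card. One numerical check of the pointer against the index from this view.

Run:
```python
from h import *
im=np.load("drawn.npy")
O=np.array([533.5,-13,0])+115*a
xs=np.arange(-40,40,.5);ys=np.arange(-2,50,.5)
P=np.array([[proj("side",O+x*a+y*b+[0,0,122]) for x in xs] for y in ys],np.float32)
r=cv2.remap(im,P,None,cv2.INTER_LINEAR);cv2.imwrite("pics/r2.png",cv2.resize(r[:,::-1,::-1],None,fx=4,fy=4))
g=r.max(2).astype(float);sat=r[...,0].astype(float)-r[...,2]
for y0 in range(4,44,3):
    i=(ys>=y0)&(ys<y0+3);k=abs(xs+8)<9;p=g[i].mean(0);w=np.clip(np.percentile(p[k],80)-p-15,0,None)*k
    q=np.clip(sat[i].mean(0)-40,0,None)*(abs(xs+8)<16)
    print(y0,"dark %.1f (%.0f)"%((w*xs).sum()/max(w.sum(),1e-9),w.max()),"brass %.1f (%.0f)"%((q*xs).sum()/max(q.sum(),1e-9),q.max()))
st()
```

```text
4 dark -4.0 (3) brass 0.0 (0)
7 dark -6.1 (21) brass 0.0 (0)
10 dark -8.0 (35) brass 0.0 (0)
13 dark -8.8 (49) brass 0.0 (0)
16 dark -9.4 (48) brass 0.0 (0)
19 dark -10.6 (57) brass 0.0 (0)
22 dark -11.4 (44) brass -7.7 (20)
25 dark -12.4 (30) brass -7.3 (40)
28 dark -12.8 (27) brass -6.1 (63)
31 dark -13.4 (32) brass -6.2 (100)
34 dark -13.7 (47) brass -7.2 (122)
37 dark -13.8 (56) brass -8.6 (117)
40 dark -14.5 (53) brass -10.3 (112)
43 dark -13.4 (34) brass -12.1 (105)
 t16.67 [530.  -49.2 118. ] F [-4.3  4.4  3.8] w15.1 ff50.0
```

View pics/r2.png

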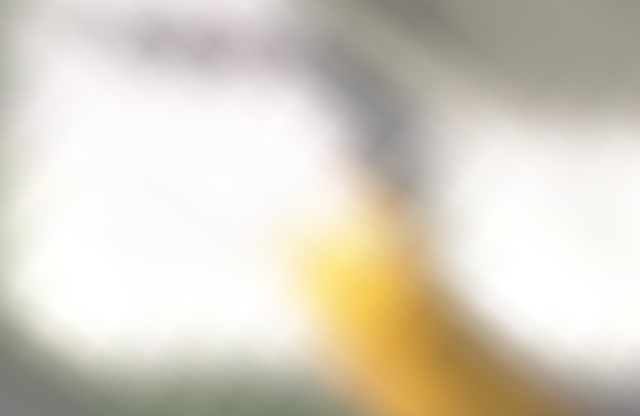

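Run:
```python
from h import *
O=np.array([533.5,-13,0])+115*a
xs=np.arange(-40,50,.5);ys=np.arange(4,24,.5)
P=np.array([[proj("side",O+x*a+y*b+[0,0,122]) for x in xs] for y in ys],np.float32)
for f,c in(("rest.npy",28.5),("drawn.npy",-8)):
    r=cv2.remap(np.load(f),P,None,cv2.INTER_LINEAR);g=r.max(2).astype(float)
    for y0 in (10,13,16,19):
        p=g[(ys>=y0)&(ys<y0+3)].mean(0);k=abs(xs-c)<11;w=np.clip(np.percentile(p[k],80)-p-15,0,None)*k
        print(f,y0,"c %.1f min %.1f"%((w*xs).sum()/w.sum(),xs[k][p[k].argmin()]))
```

```text
rest.npy 10 c 32.2 min 32.0
rest.npy 13 c 30.9 min 30.0
rest.npy 16 c 28.7 min 29.0
rest.npy 19 c 26.8 min 26.5
drawn.npy 10 c -8.1 min -7.5
drawn.npy 13 c -8.9 min -8.5
drawn.npy 16 c -9.5 min -9.0
drawn.npy 19 c -10.6 min -10.5
```

Run:
```python
from h import *
s=st();print((np.load("p0.npy")-s["tcp_pos"])@a);print(bot.close_job())
```

```text
t16.67 [530.  -49.2 118. ] F [-4.3  4.4  3.8] w15.1 ff50.0
36.364749129236806
the job is handed in; nothing more can be done
None
```

The job is handed in at 16.7 s: the large brass mass stands released on the card over the pillar, and the gripper still holds the striker, drawn 36.4 mm by the arm's reading against a measured 36.5 mm to the index. The side camera confirmed that alignment only to within a couple of millimetres.

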